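Stack a toroid mounting on its chassis stud

TASK

Build up the toroid mounting on the chassis: slip the large rubber pad over the upright stud first, then the copper-wound ring core, then the small rubber pad, and last the steel clamp with its collar upward, each lying flat on the one before. Set the core down gently, do not drop it, and leave the two capacitors and the screwdriver where they are.

Things in the scene. Friction and masses are not known exactly. Their poses are not given: they have to be found in the camera images.
- chassis: bare aluminium mounting plate 120 x 100 mm (x, y) on four rubber feet, fixed to the bench, with one thin upright steel stud in its middle. Origin at bench level under the stud; the plate's flat top is 8 mm above the origin. Nothing else stands up from the plate.
- stud (a point): the rounded top of the stud, 64 mm above the bench and 56 mm above the plate. The stud is 6 mm in diameter, vertical, on the plate's centre, and does not move.
- large_pad: large flat black rubber ring, 56 mm outside diameter, 18 mm hole, 12 mm thick, about 30 g, stiff. Loose; origin at the centre of its underside, z up; grip at any yaw. Starts flat on the bench. Seated, its underside is 8 mm above the bench.
- core: copper-wound ring core, 54 mm outside diameter, 20 mm hole, 24 mm tall, about 280 g; the wire turns stand up to 1 mm proud of the sides. Loose; origin at the centre of its underside, z up; grip at any yaw. Starts flat on the bench. Seated on the large pad, its underside is 20 mm above the bench.
- small_pad: small flat black rubber ring, 40 mm outside diameter, 18 mm hole, 8 mm thick, about 15 g, stiff. Loose; origin at the centre of its underside, z up; grip at any yaw. Starts flat on the bench. Seated on the core, its underside is 44 mm above the bench.
- clamp: bright steel clamp, collar up: a flat disc 50 mm in diameter and 4 mm thick with a collar 28 mm in diameter standing 6 mm above it (10 mm tall in all), one 16 mm hole through both, about 60 g. Grip the collar or the disc edge. Loose; origin at the centre of its underside, z up; grip at any yaw. Starts flat on the bench. Seated on the small pad, its underside is 52 mm above the bench.
- capacitor_a: dark blue upright can capacitor, 25 mm diameter, 40 mm tall, loose and easily tipped; not part of the job. Origin at the centre of its underside.
- capacitor_b: a second, identical upright can capacitor; not part of the job. Origin at the centre of its underside.
- screwdriver: red-handled screwdriver 170 mm long lying on the bench; not part of the job. Its own x axis runs from handle to tip, origin near its middle at bench level.
Mind the look-alikes: they are no part of the job. Of the things shaped like the clamp, the steel one is meant. Leave any brown look-alike of the chassis alone.

How it is judged:
On the way, in this order (a step that is already met when the one before it is completed fails the run):
1. the large rubber pad lies on the chassis around the stud (horizontal distance between large_pad and stud below 0.01 m and z of large_pad in the frame of chassis between 0.005 and 0.012 m and angle between large_pad's own z axis and vertical below 0.12 rad), for 0.2 s.
2. the wound core lies on the large pad around the stud (all of step 1 and horizontal distance between core and stud below 0.01 m and z of core in the frame of chassis between 0.017 and 0.024 m and angle between core's own z axis and vertical below 0.12 rad), for 0.2 s.
3. the small rubber pad lies on the core around the stud (all of step 2 and horizontal distance between small_pad and stud below 0.01 m and z of small_pad in the frame of chassis between 0.041 and 0.048 m and angle between small_pad's own z axis and vertical below 0.12 rad), for 0.2 s.
4. the steel clamp lies on the small pad around the stud, collar up (all of step 3 and horizontal distance between clamp and stud below 0.01 m and z of clamp in the frame of chassis between 0.049 and 0.056 m and angle between clamp's own z axis and vertical below 0.12 rad), for 0.2 s.
At the end, for the whole second after the job is handed in: All four parts are on the stud in the order large pad, core, small pad, clamp from the bottom up: each within 10 mm of the stud's axis, tilted less than 0.12 rad, its underside within -3 and +4 mm of its seated height (8, 20, 44 and 52 mm above the bench), and at rest (all of step 4 and linear speed of each of large_pad, core, small_pad, clamp below 0.02 m/s and angular speed of each of large_pad, core, small_pad, clamp below 0.2 rad/s); the robot touches nothing.
It fails at once if the core is dropped onto the stack (faster than 0.5 m/s around the stud) (horizontal distance between core and stud below 0.02 m and z of core in the frame of chassis below 0.055 m and linear speed of core above 0.5 m/s).
It fails at once if the capacitor a is pushed more than 25 mm or tipped over (distance of capacitor_a from where it was at the start of the episode above 0.025 m or angle between capacitor_a's own z axis and vertical above 0.5 rad).
It fails at once if the capacitor b is pushed more than 25 mm or tipped over (distance of capacitor_b from where it was at the start of the episode above 0.025 m or angle between capacitor_b's own z axis and vertical above 0.5 rad).
It fails at once if the screwdriver is pushed more than 25 mm (distance of screwdriver from where it was at the start of the episode above 0.025 m).
It also fails if it takes over 104 s, if anything falls off the work surface, if the arm or the gripper's body presses on something with over 40 N, if the wrist force passes 120 N, or if a joint passes its speed limit or range.

ROBOT

A 7-joint arm with a two-finger parallel gripper is mounted at the origin on the work surface. World frame = base frame: x ahead of the robot, y to its left, z up, the work surface at z = 0. Lengths are in m, angles in rad, forces in N, time in s.
With the tool pointing down it reaches from about 0.35 to 0.9 m from the base axis. Payload 8.1 kg.
Tool frame: the origin (TCP) lies where the fingers leave the gripper's body, on its centre line; the fingertips stand 66 mm ahead of it and the grasp point (between the pads) lies 47 mm ahead of it; z points along the fingers, y is the line along which they close (so a half turn about z gives the same grasp; the last joint's range is limited). The gripper opens to 92 mm and grips with 3 to 60 N. Pads are 19 mm wide; open, the fingers measure 130 mm over their backs; the gripper's body (75 mm by 190 mm) begins 47 mm behind the grasp point.
Start: joints at [1.047, 0.434, 0.025, 1.573, -0.012, 1.134, -0.075], TCP at [0.255, -0.57, 0.292] pointing down, gripper open.
Joint ranges: [-2.62, 2.62], [-0.44, 2.09], [-1.27, 1.32], [0.08, 2.57], [-1.32, 4.46], [0.12, 2], [-2.74, 2.74]. Speed limits (rad/s): [2.22, 2.22, 3.01, 3.01, 3.14, 3.14, 3.14].

INTERFACE

Orientations are given as a rotation vector (axis times angle).
In Python, from cell import arm gives the robot as it stands.
- The arm moves only by the tool send_rows, never from a script. Its argument "motion" is text: rows parted by semicolons, each of 7 numbers parted by spaces: the closure, from 0 (fully open) to 1 (shut), then the shift along the world's x, y, z in m, then the turn, a rotation vector about the world's x, y, z in degrees. A call has 1 to 5 rows; each row shifts and turns the commanded pose from where the row before left it; what a row does not reach is not made up. A row lasts 1/8 s, in which the tool goes at most 62.5 mm and 10.7 degrees, less where a joint would pass 70% of its speed; a pose out of reach is approached as far as the arm can. A call is refused whole if a number of a shift passes 0.0625 or a number of a turn 10.7, either way. A call with a gripper value outside its range is refused whole. The fingers move at their own pace and stop on an object; "force" is the grip in N (left out, the last holds). Time passes only in rows, so rows that do not move let the fingers close. It gives the time, the measured TCP pose, the force, the opening and the grip force at its end, in the units of the state.
- arm.observe(): the state, without advancing time (a new reading comes with each control period).
- arm.get_image(name): name is "scene" or "top"; returns (picture, depth): 480x640x3 uint8, blue, green, red; 480x640 float32, m along the optical axis (not along the pixel's ray), 0 where there is no reading.
- arm.camera_model(name): a dict with "fx", "fy", "cx", "cy" (pixels), "D" ([k1, k2, p1, p2, k3] as OpenCV has them; the pictures are not rectified), "view" (4x4, takes a point from world to camera coordinates). Camera axes: x right, y down, z forward; pixel columns grow to the right and rows downward; lengths in m; the calibration is good to about 2 mm. A picture is of the moment at which its call begins. camera_model takes no time and is no camera call.
- arm.sign_off(): hands the job in; it is judged then, once.
The state is a dict: "clock": time; "joints": joint angles; "dq": joint speeds; "joint_efforts": joint torques, N m; "position": TCP position; "ee_rot": TCP orientation; "force": force on the tool from outside, world axes, zero at the start; "ft_torque": the same for the moment, N m; "width": opening from 0.0 (shut) to 1.0 (fully open); "gripper_force": force on a finger pad.
Only numpy, scipy, OpenCV 4.12 (cv2) and the standard library are available. Lean on these libraries where they do the work, as an engineer would, in place of code of your own. Each camera call takes 0.05 s, during which the arm holds its last target. There are 200 camera calls.

## Working session

There is one attempt and no reset: what is moved stays moved. The work goes in short steps, Python scripts to look and compute and a tool call to move; the robot and the scene stay as the last step left them, time stands still between calls to the robot, and variables do not carry over. Pictures are saved under pics/ and viewed, at most 14 in all, crops included, and the job is handed in when it is done.

Besides the shell and the picture viewer there is one more tool, called by a JSON object that holds its "api" and its "payload", one argument or row to a line. send_rows: Moves the arm, as the interface text tells. Its arguments: {"type":"object","properties":{"motion":{"type":"string"},"force":{"type":"number"}},"required":["motion"]}

```bash
ls; mkdir -p pics; python3 - <<'E'
from cell import arm
import cv2,numpy as np
s=arm.observe();print(s)
for n in("top","scene"):
    im,d=arm.get_image(n);cv2.imwrite(f"pics/{n}0.png",im);np.save(f"{n}0.npy",d)
    print(n,arm.camera_model(n))
E
```

```text
pics
{'clock': 0.0, 'joints': array([ 1.0474032 ,  0.43523231,  0.0249821 ,  1.57407913, -0.01162738,
        1.1339815 , -0.07509818]), 'dq': array([ 0.00047892, -0.00052671,  0.00131287,  0.00189659,  0.00051593,
        0.00033766,  0.00033032]), 'joint_efforts': array([ 6.02489454e-04, -6.67843151e+01,  9.85906497e-01, -3.14461613e+01,
       -6.03019260e-02,  4.30838345e-02,  1.17290519e-04]), 'position': array([ 0.25510041, -0.57013487,  0.29144614]), 'ee_rot': array([-3.07088545e+00, -6.55668500e-01,  6.93751510e-04]), 'force': array([-0.26113255, -0.34095923,  0.70271256]), 'ft_torque': array([-0.02830842,  0.00016786, -0.00535575]), 'gripper_force': 0.0, 'width': 1.001364903935628}
top {'fx': 619.8102030773244, 'fy': 619.8102030773244, 'cx': 312.362235589656, 'cy': 236.7146660211684, 'D': array([-0.05891119,  0.        ,  0.        ,  0.        ,  0.        ]), 'view': array([[-0.02599947, -0.99907825, -0.03415667,  0.0456684 ],
       [-0.99622222,  0.02872692, -0.08195157,  0.52247276],
       [ 0.08285725,  0.03189693, -0.99605083,  1.23921731],
       [ 0.        ,  0.        ,  0.        ,  1.        ]])}
scene {'fx': 606.3807103219528, 'fy': 606.3807103219528, 'cx': 310.89687340300975, 'cy': 242.51786905580207, 'D': array([-0.17979084,  0.        ,  0.        ,  0.        ,  0.        ]), 'view': array([[ 0.60224382,  0.79830172, -0.0040922 , -0.35909785],
       [ 0.51072672, -0.38922508, -0.76659119, -0.22550968],
       [-0.61356386,  0.45958481, -0.64212241,  1.61383176],
       [ 0.        ,  0.        ,  0.        ,  1.        ]])}
```

View pics/top0.png

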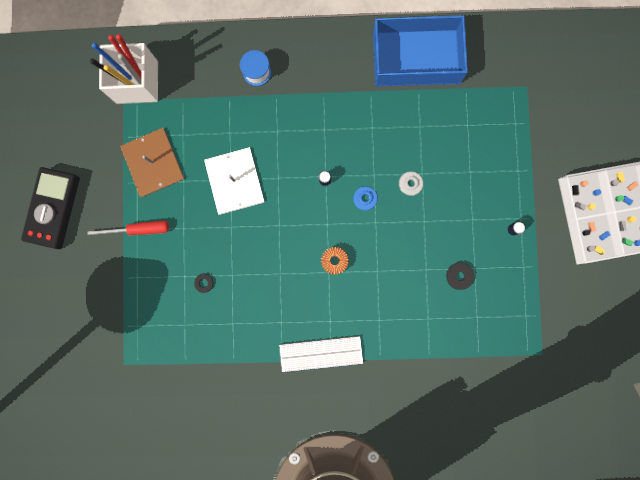

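View pics/scene0.png

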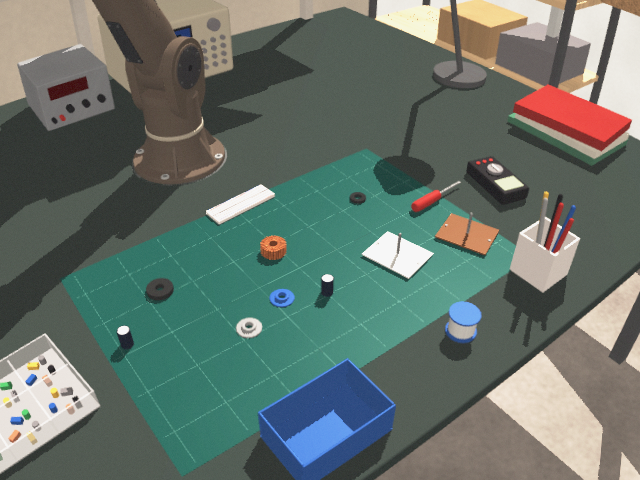

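Top view candidates:
- **Clamp-shaped:** a grey steel one at (411,183) and a blue one at (365,198). The steel one is meant.
- **Chassis-shaped:** a bare aluminium plate at (234,181) and a brown one at (152,162). The aluminium one is meant.
- **Other parts:** core at (335,260), large pad at (461,275), small pad at (204,283).
- **To avoid:** capacitors at (325,178) and (518,228), and the screwdriver at (150,228).

I'll confirm with one enlarged crop and measure.

```bash
cat > h.py <<'E'
import cv2,numpy as np
from cell import arm
def cloud(n,d):
    m=arm.camera_model(n);K=np.array([[m["fx"],0,m["cx"]],[0,m["fy"],m["cy"]],[0,0,1]])
    v,u=np.mgrid[0:480,0:640]
    p=cv2.undistortPoints(np.stack([u,v],-1).reshape(-1,1,2).astype(np.float32),K,m["D"]).reshape(480,640,2)
    P=np.dstack([p[...,0]*d,p[...,1]*d,d]);V=m["view"]
    return (P-V[:3,3])@V[:3,:3]
def uv(n,p):
    m=arm.camera_model(n);K=np.array([[m["fx"],0,m["cx"]],[0,m["fy"],m["cy"]],[0,0,1]]);V=m["view"]
    return cv2.projectPoints(np.float64(p).reshape(-1,1,3),cv2.Rodrigues(V[:3,:3])[0],V[:3,3],K,m["D"])[0].reshape(-1,2)
def top(C,c,r,lo,hi):
    d=np.hypot(C[...,0]-c[0],C[...,1]-c[1]);q=C[(d<r)&(C[...,2]>lo)&(C[...,2]<hi)]
    if len(q)<6:return None
    (x,y),R=cv2.minEnclosingCircle(q[:,:2].astype(np.float32))
    return np.round([x,y,R,np.median(q[:,2]),*q[:,:2].mean(0),len(q)],4)
E
python3 - <<'E'
from h import *
C={n:cloud(n,np.load(n+"0.npy")) for n in("top","scene")}
o=dict(core=(335,260,.04,.016,.03),large=(461,275,.045,.008,.016),small=(204,283,.035,.005,.012),clamp=(411,183,.04,.0025,.014),clampcollar=(411,183,.04,.0075,.014),
 chassis=(234,192,.09,.005,.011),stud=(232,178,.03,.03,.08),capa=(325,178,.04,.03,.05),capb=(518,226,.04,.03,.05),blue=(365,198,.04,.0025,.014),brown=(150,170,.09,.005,.011),sd=(150,228,.09,.01,.04))
for k,(u,v,*a) in o.items():
    c=C["top"][v,u]
    for n in C: print(k,n,top(C[n],c,*a))
im=cv2.imread("pics/top0.png")
cv2.imwrite("pics/crop1.png",cv2.resize(im[130:300,190:450],None,fx=3,fy=3,interpolation=cv2.INTER_CUBIC))
# plate outline by colour
g=cv2.cvtColor(im,cv2.COLOR_BGR2HSV);m=((g[...,1]<40)&(g[...,2]>150)).astype(np.uint8)
m[:,:195]=0;m[:,270:]=0;m[:140]=0;m[225:]=0
ct=max(cv2.findContours(m,0,2)[0],key=cv2.contourArea);print(cv2.minAreaRect(ct))
q=C["top"][ct[:,0,1],ct[:,0,0]];print(cv2.minAreaRect(q[:,:2].astype(np.float32)),np.median(q[:,2]))
E
```

```text
core top [ 4.749e-01 -1.230e-02  2.770e-02  2.430e-02  4.748e-01 -1.210e-02
  4.910e+02]
core scene [ 4.749e-01 -1.050e-02  3.010e-02  2.500e-02  4.777e-01 -1.380e-02
  3.910e+02]
large top [ 4.388e-01 -2.774e-01  3.960e-02  1.220e-02  4.371e-01 -2.660e-01
  4.690e+02]
large scene [ 4.346e-01 -2.696e-01  3.220e-02  1.340e-02  4.383e-01 -2.658e-01
  3.650e+02]
small top [4.357e-01 2.597e-01 3.480e-02 7.800e-03 4.349e-01 2.599e-01 2.370e+02]
small scene [4.352e-01 2.627e-01 3.290e-02 8.200e-03 4.363e-01 2.594e-01 1.390e+02]
clamp top [ 6.318e-01 -1.761e-01  4.000e-02  4.900e-03  6.317e-01 -1.755e-01
  4.870e+02]
clamp scene [ 6.326e-01 -1.769e-01  3.970e-02  4.700e-03  6.343e-01 -1.782e-01
  6.170e+02]
clampcollar top [ 6.296e-01 -1.721e-01  3.540e-02  9.600e-03  6.301e-01 -1.754e-01
  1.080e+02]
clampcollar scene [ 6.323e-01 -1.749e-01  2.390e-02  9.800e-03  6.326e-01 -1.756e-01
  1.200e+02]
chassis top [6.234e-01 1.934e-01 8.990e-02 7.900e-03 6.433e-01 1.919e-01 2.162e+03]
chassis scene [6.233e-01 1.930e-01 8.980e-02 9.000e-03 6.460e-01 1.915e-01 1.466e+03]
stud top [6.471e-01 1.917e
[... 515 characters left out ...]
3.990e-02  4.800e-03  6.022e-01 -7.900e-02
  4.750e+02]
blue scene [ 6.023e-01 -7.920e-02  4.000e-02  4.800e-03  6.032e-01 -7.920e-02
  5.300e+02]
brown top [6.751e-01 3.696e-01 8.990e-02 8.300e-03 6.899e-01 3.666e-01 1.935e+03]
brown scene [6.748e-01 3.697e-01 8.950e-02 9.400e-03 6.916e-01 3.649e-01 1.007e+03]
sd top [5.851e-01 3.924e-01 7.050e-02 2.210e-02 5.581e-01 3.778e-01 5.750e+02]
sd scene [5.811e-01 3.916e-01 6.770e-02 2.150e-02 5.683e-01 3.741e-01 3.710e+02]
((233.5726318359375, 180.64730834960938), (57.58760070800781, 48.05408477783203), 75.0685806274414)
((0.6479488015174866, 0.19395644962787628), (0.1219644695520401, 0.10158836096525192), 13.953286170959473) 0.006878676528757402
```

View pics/crop1.png

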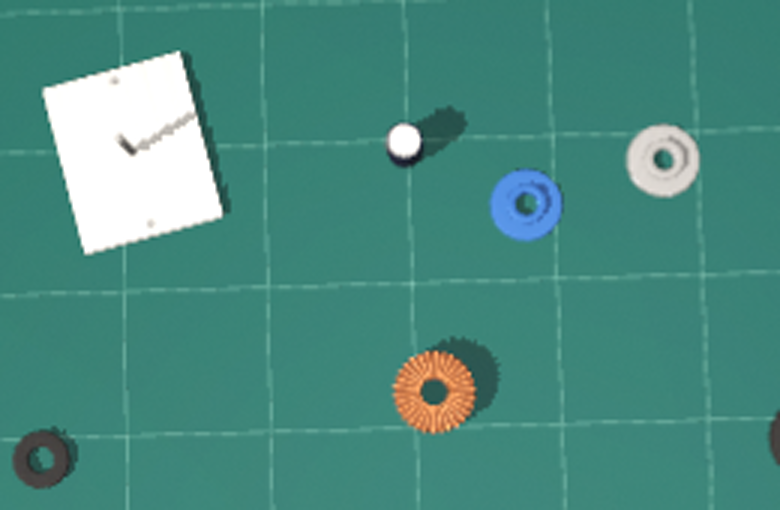

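The crop confirms both choices. The steel clamp is the grey one at crop (663,160), which is full-image (411,183), and the blue one beside it is not it. The aluminium plate with the stud is at crop (130,150). I'll keep the yaw as it is and start with the large pad.

{"api": "send_rows", "payload": {
  "motion": "0 0.018 0.030 -0.018 0 0 0;0 0.018 0.030 -0.018 0 0 0;0 0.018 0.030 -0.018 0 0 0;0 0.018 0.030 -0.018 0 0 0;0 0.018 0.030 -0.018 0 0 0",
  "force": 15
}}

```text
clock: 0.72
position: [0.3456, -0.4193, 0.2015]
ee_rot: [-3.072, -0.656, 0.0]
force: [-0.2, -0.6, 0.2]
width: 1.001
gripper_force: 0.0
```

{"api": "send_rows", "payload": {
  "motion": "0 0.018 0.030 -0.018 0 0 0;0 0.018 0.030 -0.018 0 0 0;0 0.018 0.030 -0.018 0 0 0;0 0.018 0.030 -0.018 0 0 0;0 0.020 0.034 -0.018 0 0 0"
}}

```text
clock: 1.35
position: [0.4375, -0.2658, 0.1115]
ee_rot: [3.073, 0.655, -0.0]
force: [-0.3, -0.3, -0.3]
width: 1.002
gripper_force: 0.0
```

{"api": "send_rows", "payload": {
  "motion": "0 0 0 0 0 0 0;0 0 0 0 0 0 0"
}}

```text
clock: 1.6
position: [0.437, -0.2669, 0.1122]
ee_rot: [3.072, 0.656, -0.001]
force: [0.1, -0.8, -0.3]
width: 0.997
gripper_force: 0.0
```

{"api": "send_rows", "payload": {
  "motion": "0 0 0 -0.022 0 0 0;0 0 0 -0.022 0 0 0;0.3 0 0 0 0 0 0;0.5 0 0 0 0 0 0;0.6 0 0 0 0 0 0",
  "force": 15
}}

```text
clock: 2.22
position: [0.4376, -0.2671, 0.0692]
ee_rot: [3.071, 0.655, 0.002]
force: [-0.3, -0.5, 0.3]
width: 0.721
gripper_force: 0.0
```

{"api": "send_rows", "payload": {
  "motion": "0.7 0 0 0 0 0 0;0.7 0 0 0 0 0 0;0.7 0 0 0 0 0 0;0.7 0 0 0 0 0 0"
}}

```text
clock: 2.72
position: [0.4376, -0.2667, 0.0688]
ee_rot: [3.072, 0.656, 0.001]
force: [-1.0, -0.5, 6.7]
width: 0.598
gripper_force: 15.0
```

{"api": "send_rows", "payload": {
  "motion": "0.7 0 0 0.03 0 0 0;0.7 0 0 0.03 0 0 0;0.7 0 0 0.04 0 0 0;0.7 0.0175 0.038 0 0 0 0;0.7 0.0175 0.038 0 0 0 0"
}}

```text
clock: 3.35
position: [0.4728, -0.19, 0.169]
ee_rot: [3.072, 0.653, 0.002]
force: [0.3, 0.4, 0.1]
width: 0.596
gripper_force: 15.0
```

{"api": "send_rows", "payload": {
  "motion": "0.7 0.0175 0.038 0 0 0 0;0.7 0.0175 0.038 0 0 0 0;0.7 0.0175 0.038 0 0 0 0;0.7 0.0175 0.038 0 0 0 0;0.7 0.0175 0.038 0 0 0 0"
}}

```text
clock: 3.98
position: [0.5601, 0.0008, 0.1682]
ee_rot: [3.072, 0.656, -0.0]
force: [-0.5, -0.3, -0.7]
width: 0.598
gripper_force: 15.0
```

{"api": "send_rows", "payload": {
  "motion": "0.7 0.0175 0.038 0 0 0 0;0.7 0.0175 0.038 0 0 0 0;0.7 0.0175 0.038 0 0 0 0;0.7 0.0175 0.038 0 0 0 0;0.7 0.0175 0.038 0 0 0 0"
}}

```text
clock: 4.6
position: [0.6475, 0.1908, 0.1681]
ee_rot: [3.072, 0.656, -0.001]
force: [0.2, -0.1, -0.4]
width: 0.597
gripper_force: 15.0
```

{"api": "send_rows", "payload": {
  "motion": "0.7 0 0.004 0 0 0 0;0.7 0 0 0 0 0 0;0.7 0 0 0 0 0 0"
}}

```text
clock: 4.97
position: [0.6471, 0.1918, 0.1682]
ee_rot: [3.072, 0.653, -0.001]
force: [0.1, -0.1, -0.6]
width: 0.597
gripper_force: 15.0
```

```bash
python3 - <<'E'
from h import *
im,d=arm.get_image("scene");cv2.imwrite("pics/s1.png",cv2.resize(im[150:310,310:520],None,fx=3.5,fy=3.5))
print(arm.observe()["position"],arm.observe()["width"])
E
```

```text
[0.6472208  0.19175767 0.16827749] 0.5991555111008718
```

View pics/s1.png

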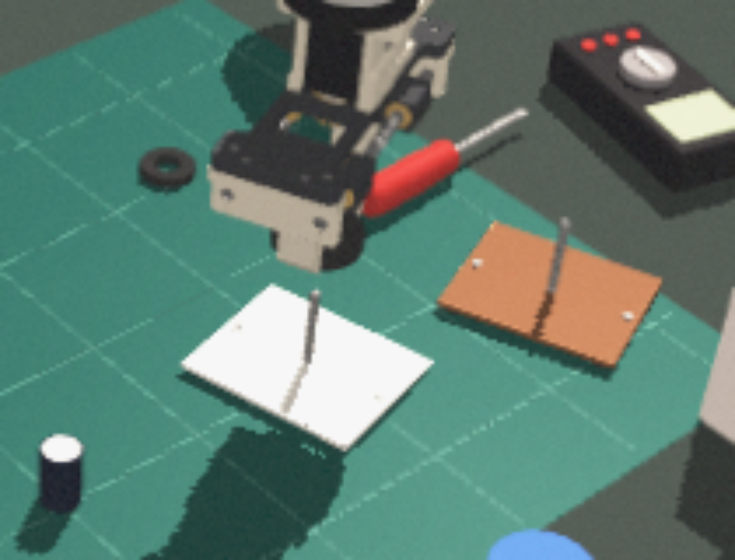

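The pad hangs level above the stud at crop (312,330), clear of everything, so I'll lower it.

{"api": "send_rows", "payload": {
  "motion": "0.7 0 0 -0.02 0 0 0;0.7 0 0 -0.02 0 0 0;0.7 0 0 -0.02 0 0 0;0.7 0 0 -0.02 0 0 0;0.7 0 0 0 0 0 0"
}}

```text
clock: 5.65
position: [0.646, 0.1931, 0.0857]
ee_rot: [3.072, 0.656, -0.006]
force: [-0.2, -0.7, 0.3]
width: 0.601
gripper_force: 15.0
```

{"api": "send_rows", "payload": {
  "motion": "0.7 0 0 -0.006 0 0 0;0.7 0 0 -0.004 0 0 0;0.7 0 0 0 0 0 0"
}}

```text
clock: 6.02
position: [0.6473, 0.1935, 0.0783]
ee_rot: [3.072, 0.656, 0.0]
force: [0.5, 0.7, -0.2]
width: 0.599
gripper_force: 15.0
```

{"api": "send_rows", "payload": {
  "motion": "0.7 0 0 -0.001 0 0 0;0.4 0 0 0 0 0 0;0.2 0 0 0 0 0 0;0.1 0 0 0 0 0 0;0.1 0 0 0 0 0 0"
}}

```text
clock: 6.65
position: [0.6473, 0.1935, 0.0773]
ee_rot: [3.072, 0.656, 0.0]
force: [-0.4, 0.6, -1.0]
width: 0.869
gripper_force: 0.0
```

{"api": "send_rows", "payload": {
  "motion": "0.1 0 0 0.03 0 0 0;0 0 0 0.03 0 0 0;0 0 0 0.03 0 0 0;0 -0.029 -0.034 0 0 0 0;0 -0.029 -0.034 0 0 0 0"
}}

```text
clock: 7.28
position: [0.5888, 0.125, 0.1676]
ee_rot: [3.072, 0.657, 0.002]
force: [0.8, 0.7, 1.0]
width: 1.001
gripper_force: 0.0
```

{"api": "send_rows", "payload": {
  "motion": "0 -0.029 -0.034 0 0 0 0;0 -0.029 -0.034 -0.01 0 0 0;0 -0.029 -0.034 -0.02 0 0 0;0 -0.027 -0.036 -0.02 0 0 0;0 0 0 0 0 0 0"
}}

```text
clock: 7.9
position: [0.4721, -0.0156, 0.1161]
ee_rot: [3.073, 0.649, -0.007]
force: [0.4, 0.8, -0.2]
width: 0.996
gripper_force: 0.0
```

```bash
python3 - <<'E'
from h import *
im,d=arm.get_image("scene");C=cloud("scene",d);print(top(C,(.6475,.193),.045,.015,.026))
a,d=arm.get_image("top");C=cloud("top",d);print(top(C,(.6475,.193),.045,.015,.026))
a=cv2.resize(a[130:300,190:370],None,fx=2.2,fy=3);b=cv2.resize(im[190:310,310:450],(396,510));cv2.imwrite("pics/s2.png",np.hstack([a,b]))
E
```

```text
[6.412e-01 1.903e-01 3.520e-02 2.110e-02 6.492e-01 1.912e-01 3.550e+02]
[6.510e-01 1.881e-01 3.480e-02 1.980e-02 6.458e-01 1.931e-01 4.850e+02]
```

View pics/s2.png

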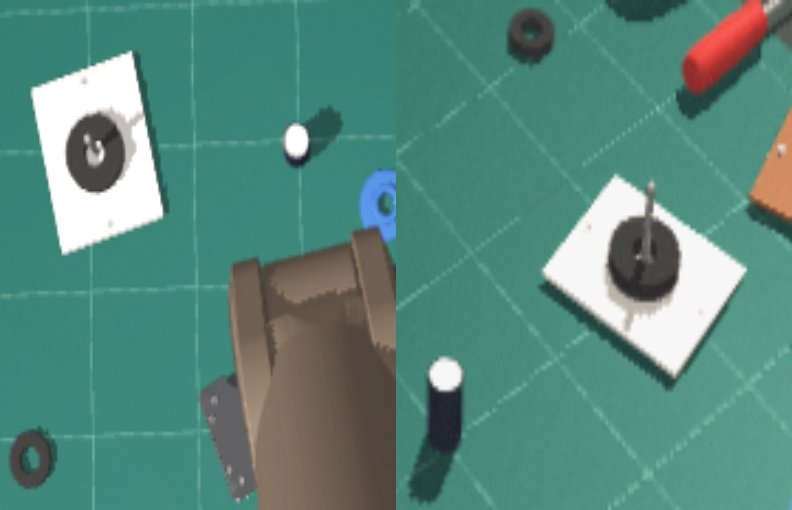

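The large pad is seated flat around the stud, left panel (95,153) and right panel (643,258). Next is the core.

{"api": "send_rows", "payload": {
  "motion": "0 0 0 0 0 0 0;0 0 0 -0.024 0 0 0;0 0 0 -0.023 0 0 0;0 0 0 0 0 0 0;0.3 0 0 0 0 0 0",
  "force": 35
}}

```text
clock: 8.62
position: [0.476, -0.0119, 0.0709]
ee_rot: [3.072, 0.657, 0.002]
force: [0.3, -0.6, 0.9]
width: 0.934
gripper_force: 0.0
```

{"api": "send_rows", "payload": {
  "motion": "0.5 0 0 0 0 0 0;0.7 0 0 0 0 0 0;0.7 0 0 0 0 0 0;0.7 0 0 0 0 0 0;0.7 0 0 0 0 0 0"
}}

```text
clock: 9.25
position: [0.4755, -0.0125, 0.0705]
ee_rot: [3.072, 0.656, 0.001]
force: [-0.8, -0.1, 6.3]
width: 0.585
gripper_force: 35.0
```

{"api": "send_rows", "payload": {
  "motion": "0.7 0 0 0.02 0 0 0;0.7 0 0 0.035 0 0 0;0.7 0 0 0.035 0 0 0;0.7 0.0215 0.0256 0 0 0 0;0.7 0.0215 0.0256 0 0 0 0"
}}

```text
clock: 9.88
position: [0.5186, 0.0389, 0.1606]
ee_rot: [3.073, 0.654, 0.001]
force: [0.3, 0.1, -2.7]
width: 0.584
gripper_force: 35.0
```

{"api": "send_rows", "payload": {
  "motion": "0.7 0.0215 0.0256 0 0 0 0;0.7 0.0215 0.0256 0 0 0 0;0.7 0.0215 0.0256 0 0 0 0;0.7 0.0215 0.0256 0 0 0 0;0.7 0.0215 0.0256 0 0 0 0"
}}

```text
clock: 10.5
position: [0.6259, 0.1673, 0.1594]
ee_rot: [3.072, 0.656, -0.003]
force: [0.2, -0.7, -2.2]
width: 0.582
gripper_force: 35.0
```

{"api": "send_rows", "payload": {
  "motion": "0.7 0.0215 0.0256 0 0 0 0;0.7 0 0 0 0 0 0;0.7 0 0 0 0 0 0;0.7 0 0 0 0 0 0"
}}

```text
clock: 11.0
position: [0.6468, 0.191, 0.1599]
ee_rot: [3.072, 0.654, -0.002]
force: [-0.3, -0.1, -2.8]
width: 0.581
gripper_force: 35.0
```

```bash
python3 - <<'E'
from h import *
im,d=arm.get_image("scene");cv2.imwrite("pics/s3.png",cv2.resize(im[150:290,320:500],None,fx=3.5,fy=3.5))
print(arm.observe()["position"],arm.observe()["width"])
E
```

```text
[0.64689305 0.19113877 0.16013001] 0.5844866377599774
```

View pics/s3.png

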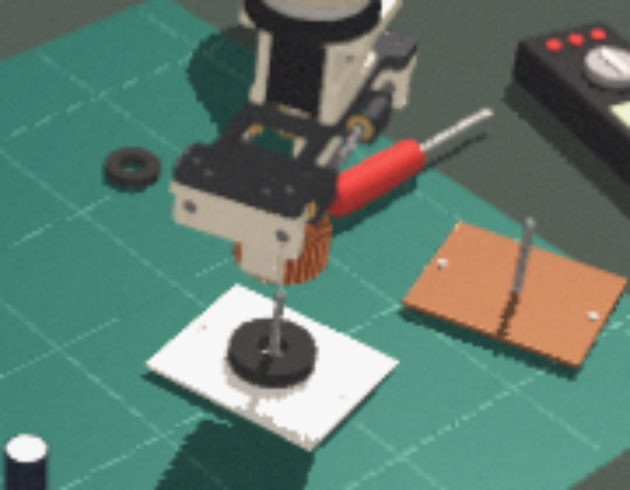

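The core is level above the stud at crop (278,320). I'll lower it gently.

{"api": "send_rows", "payload": {
  "motion": "0.7 0 0.001 -0.015 0 0 0;0.7 0 0 -0.015 0 0 0;0.7 0 0 -0.015 0 0 0;0.7 0 0 -0.012 0 0 0;0.7 0 0 -0.005 0 0 0"
}}

```text
clock: 11.68
position: [0.6468, 0.1932, 0.0969]
ee_rot: [3.072, 0.656, -0.002]
force: [-0.0, 0.9, -2.3]
width: 0.583
gripper_force: 35.0
```

{"api": "send_rows", "payload": {
  "motion": "0.7 0 0 -0.003 0 0 0;0.7 0 0 -0.002 0 0 0;0.7 0 0 -0.001 0 0 0;0.7 0 0 0 0 0 0"
}}

```text
clock: 12.18
position: [0.6474, 0.1933, 0.0925]
ee_rot: [-3.072, -0.656, -0.001]
force: [-0.0, -0.1, -2.8]
width: 0.583
gripper_force: 35.0
```

{"api": "send_rows", "payload": {
  "motion": "0.7 0 0 -0.001 0 0 0;0.7 0 0 -0.001 0 0 0;0.7 0 0 0 0 0 0"
}}

```text
clock: 12.55
position: [0.6474, 0.1933, 0.0907]
ee_rot: [3.072, 0.656, 0.001]
force: [-2.4, -0.4, 2.4]
width: 0.584
gripper_force: 35.0
```

{"api": "send_rows", "payload": {
  "motion": "0.4 0 0 0 0 0 0;0.2 0 0 0 0 0 0;0.1 0 0 0 0 0 0;0.1 0 0 0 0 0 0;0.1 0 0 0.015 0 0 0",
  "force": 15
}}

```text
clock: 13.18
position: [0.6465, 0.193, 0.1046]
ee_rot: [3.072, 0.656, -0.004]
force: [0.3, -0.2, 0.6]
width: 0.895
gripper_force: 0.0
```

{"api": "send_rows", "payload": {
  "motion": "0.1 0 0 0.03 0 0 0;0.1 0 0 0.03 0 0 0;0.1 -0.042 0.013 0 0 0 0;0.1 -0.042 0.013 0 0 0 0;0.1 -0.042 0.013 0 0 0 0"
}}

```text
clock: 13.8
position: [0.5203, 0.2328, 0.1665]
ee_rot: [-3.072, -0.656, -0.003]
force: [0.4, -0.3, 0.2]
width: 0.898
gripper_force: 0.0
```

{"api": "send_rows", "payload": {
  "motion": "0.1 -0.042 0.013 -0.02 0 0 0;0.1 -0.0445 0.0145 -0.03 0 0 0;0.1 0 0 0 0 0 0;0.1 0 0 0 0 0 0"
}}

```text
clock: 14.3
position: [0.4356, 0.2602, 0.1162]
ee_rot: [-3.072, -0.656, -0.003]
force: [0.7, -0.4, 0.3]
width: 0.902
gripper_force: 0.0
```

```bash
python3 - <<'E'
from h import *
im,d=arm.get_image("scene");C=cloud("scene",d);print(top(C,(.6475,.193),.04,.039,.048))
a,d=arm.get_image("top");C=cloud("top",d);print(top(C,(.6475,.193),.04,.039,.048))
a=cv2.resize(a[130:300,190:370],None,fx=2.2,fy=3);b=cv2.resize(im[190:310,310:450],(396,510));cv2.imwrite("pics/s4.png",np.hstack([a,b]))
E
```

```text
[6.480e-01 1.938e-01 3.070e-02 4.510e-02 6.496e-01 1.916e-01 3.300e+02]
[6.472e-01 1.940e-01 2.830e-02 4.390e-02 6.466e-01 1.934e-01 4.630e+02]
```

View pics/s4.png

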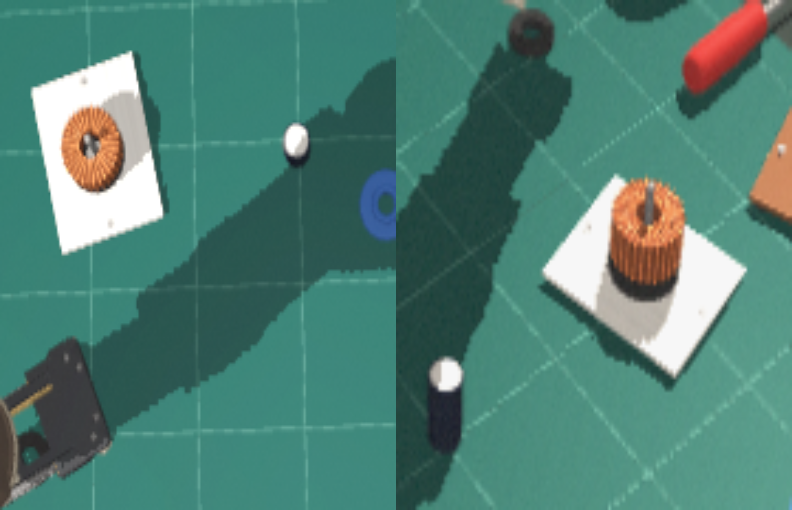

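The core is seated level on the large pad, centred within about 1 mm (right panel (647,235)). Next is the small pad.

{"api": "send_rows", "payload": {
  "motion": "0.1 0 0 -0.024 0 0 0;0.1 0 0 -0.024 0 0 0;0.4 0 0 0 0 0 0;0.6 0 0 0 0 0 0;0.8 0 0 0 0 0 0",
  "force": 15
}}

```text
clock: 15.02
position: [0.4354, 0.2597, 0.0677]
ee_rot: [-3.072, -0.655, -0.001]
force: [-0.0, -0.3, 0.1]
width: 0.625
gripper_force: 0.0
```

{"api": "send_rows", "payload": {
  "motion": "0.8 0 0 0 0 0 0;0.8 0 0 0 0 0 0;0.8 0 0 0 0 0 0;0.8 0 0 0 0 0 0;0.8 0 0 0 0 0 0"
}}

```text
clock: 15.65
position: [0.4349, 0.2598, 0.0674]
ee_rot: [3.072, 0.656, 0.0]
force: [0.0, -0.6, 5.6]
width: 0.419
gripper_force: 15.0
```

{"api": "send_rows", "payload": {
  "motion": "0.8 0 0 0.03 0 0 0;0.8 0 0 0.035 0 0 0;0.8 0 0 0.035 0 0 0;0.8 0.035 -0.011 0 0 0 0;0.8 0.035 -0.011 0 0 0 0"
}}

```text
clock: 16.27
position: [0.5055, 0.238, 0.1679]
ee_rot: [-3.071, -0.658, -0.002]
force: [0.9, -0.2, -0.2]
width: 0.422
gripper_force: 15.0
```

{"api": "send_rows", "payload": {
  "motion": "0.8 0.035 -0.011 0 0 0 0;0.8 0.035 -0.011 0 0 0 0;0.8 0.035 -0.011 0 0 0 0;0.8 0.0375 -0.0115 0 0 0 0;0.8 0 0 0 0 0 0"
}}

```text
clock: 16.9
position: [0.6496, 0.1909, 0.1664]
ee_rot: [3.072, 0.65, 0.001]
force: [-1.1, -0.4, -0.5]
width: 0.421
gripper_force: 15.0
```

{"api": "send_rows", "payload": {
  "motion": "0.8 0 0 0 0 0 0;0.8 0 0 0 0 0 0"
}}

```text
clock: 17.15
position: [0.6461, 0.1942, 0.1671]
ee_rot: [-3.071, -0.658, 0.001]
force: [-0.6, -0.7, 0.9]
width: 0.42
gripper_force: 15.0
```

```bash
python3 - <<'E'
from h import *
im,d=arm.get_image("scene");cv2.imwrite("pics/s5.png",cv2.resize(im[150:290,320:500],None,fx=3.5,fy=3.5))
print(arm.observe()["position"],arm.observe()["width"])
E
```

```text
[0.64628119 0.19413879 0.16729037] 0.4233926232549648
```

View pics/s5.png

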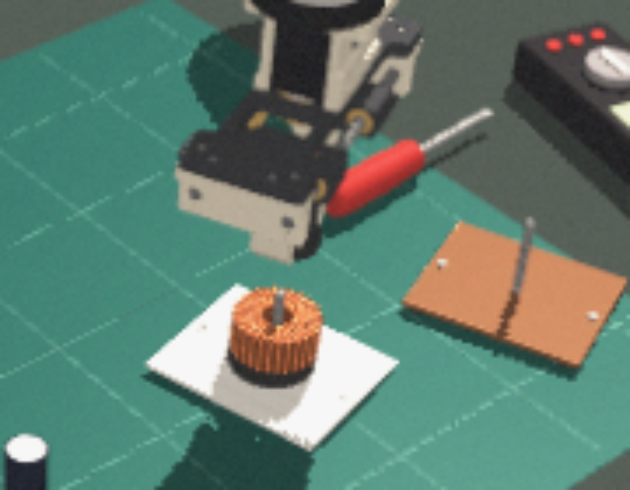

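The small pad is held level above the core at crop (275,320). Lowering it.

{"api": "send_rows", "payload": {
  "motion": "0.8 0 -0.0005 -0.018 0 0 0;0.8 0 0 -0.018 0 0 0;0.8 0 0 -0.01 0 0 0;0.8 0 0 -0.006 0 0 0;0.8 0 0 0 0 0 0"
}}

```text
clock: 17.82
position: [0.6471, 0.1927, 0.1147]
ee_rot: [3.072, 0.656, -0.001]
force: [-0.4, 0.0, -0.7]
width: 0.42
gripper_force: 15.0
```

{"api": "send_rows", "payload": {
  "motion": "0.8 0 0 -0.002 0 0 0;0.8 0 0 -0.001 0 0 0;0.8 0 0 0 0 0 0"
}}

```text
clock: 18.2
position: [0.6474, 0.1928, 0.1125]
ee_rot: [3.072, 0.656, 0.001]
force: [-0.1, 0.1, -0.6]
width: 0.42
gripper_force: 15.0
```

{"api": "send_rows", "payload": {
  "motion": "0.8 0 0 -0.001 0 0 0;0.5 0 0 0 0 0 0;0.4 0 0 0 0 0 0;0.35 0 0 0 0 0 0;0.35 0 0 0 0 0 0"
}}

```text
clock: 18.82
position: [0.6473, 0.1928, 0.1112]
ee_rot: [3.072, 0.656, -0.0]
force: [0.3, 0.9, 0.6]
width: 0.649
gripper_force: 0.0
```

{"api": "send_rows", "payload": {
  "motion": "0.35 0 0 0.025 0 0 0;0.4 0 0 0.03 0 0 0;0.45 -0.002 -0.041 0 0 0 0;0.45 -0.002 -0.041 0 0 0 0;0.45 -0.002 -0.041 0 0 0 0"
}}

```text
clock: 19.45
position: [0.6412, 0.0686, 0.1664]
ee_rot: [3.072, 0.656, 0.0]
force: [0.9, 0.7, 0.2]
width: 0.55
gripper_force: 0.0
```

{"api": "send_rows", "payload": {
  "motion": "0.45 -0.002 -0.041 0 0 0 0;0.45 -0.002 -0.041 0 0 0 0;0.45 -0.002 -0.041 0 0 0 0;0.45 -0.002 -0.041 0 0 0 0;0.45 -0.002 -0.041 -0.02 0 0 0"
}}

```text
clock: 20.08
position: [0.6323, -0.1367, 0.1476]
ee_rot: [3.071, 0.656, 0.005]
force: [0.6, 0.9, 0.3]
width: 0.55
gripper_force: 0.0
```

{"api": "send_rows", "payload": {
  "motion": "0.45 0 -0.0405 -0.03 0 0 0;0.45 0 0 0 0 0 0;0.45 0 0 0 0 0 0"
}}

```text
clock: 20.45
position: [0.6315, -0.175, 0.1163]
ee_rot: [-3.072, -0.656, -0.0]
force: [0.4, 0.6, 0.3]
width: 0.55
gripper_force: 0.0
```

```bash
python3 - <<'E'
from h import *
im,d=arm.get_image("scene");C=cloud("scene",d);print(top(C,(.6475,.193),.025,.049,.056))
a,d=arm.get_image("top");C=cloud("top",d);print(top(C,(.6475,.193),.025,.049,.056))
a=cv2.resize(a[130:230,200:300],(390,390));b=cv2.resize(im[200:300,340:440],(390,390));cv2.imwrite("pics/s6.png",np.hstack([a,b]))
# refine clamp from initial image, colour-based
im=cv2.imread("pics/top0.png");g=cv2.cvtColor(im,cv2.COLOR_BGR2HSV);m=((g[...,1]<50)&(g[...,2]>90)).astype(np.uint8)
k=np.zeros_like(m);k[165:203,390:432]=1;m*=k
ct=max(cv2.findContours(m,0,2)[0],key=cv2.contourArea);(u,v),r=cv2.minEnclosingCircle(ct);print(u,v,r)
print(uv("top",[[.631,-.1755,.003],[.636,-.1755,.003]]))
E
```

```text
[6.485e-01 1.930e-01 2.150e-02 5.330e-02 6.499e-01 1.929e-01 1.570e+02]
[6.488e-01 1.919e-01 2.120e-02 5.180e-02 6.481e-01 1.932e-01 2.120e+02]
410.5212707519531 183.15957641601562 12.249260902404785
[[410.96913833 182.98393219]
 [410.87094721 180.60232167]]
```

View pics/s6.png

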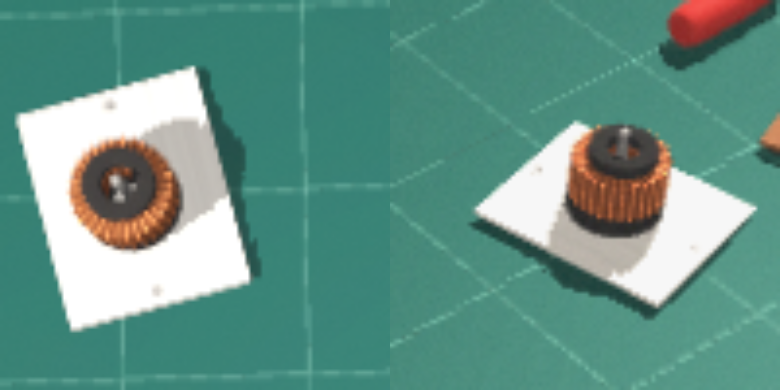

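The small pad is flat on the core and centred around the stud (left panel (118,183), right panel (622,150)). Last is the steel clamp, which I'll grip by the collar.

{"api": "send_rows", "payload": {
  "motion": "0.45 0 0 -0.02 0 0 0;0.45 0 0 -0.015 0 0 0;0.45 0 0 -0.009 0 0 0;0.45 0 0 0 0 0 0;0.45 0 0 0 0 0 0",
  "force": 20
}}

```text
clock: 21.18
position: [0.6315, -0.1758, 0.0725]
ee_rot: [3.072, 0.656, 0.001]
force: [-0.7, 0.1, 0.9]
width: 0.55
gripper_force: 0.0
```

{"api": "send_rows", "payload": {
  "motion": "0.6 0 0 -0.001 0 0 0;0.8 0 0 0 0 0 0;0.9 0 0 0 0 0 0;0.9 0 0 0 0 0 0;0.9 0 0 0 0 0 0"
}}

```text
clock: 21.8
position: [0.6314, -0.1758, 0.0714]
ee_rot: [3.072, 0.656, 0.0]
force: [-0.7, -0.7, 2.9]
width: 0.281
gripper_force: 20.0
```

{"api": "send_rows", "payload": {
  "motion": "0.9 0 0 0 0 0 0;0.9 0 0 0.02 0 0 0;0.9 0 0 0.03 0 0 0;0.9 0 0 0.03 0 0 0;0.9 0 0 0.025 0 0 0"
}}

```text
clock: 22.42
position: [0.6316, -0.1757, 0.1788]
ee_rot: [3.072, 0.656, 0.002]
force: [-0.8, 0.1, -0.6]
width: 0.283
gripper_force: 20.0
```

```bash
python3 - <<'E'
from h import *
im,d=arm.get_image("scene");cv2.imwrite("pics/s7.png",cv2.resize(im[230:370,170:350],None,fx=3.5,fy=3.5))
print(arm.observe()["position"],arm.observe()["width"])
E
```

```text
[ 0.63305769 -0.17600621  0.18222949] 0.2806109053311827
```

View pics/s7.png

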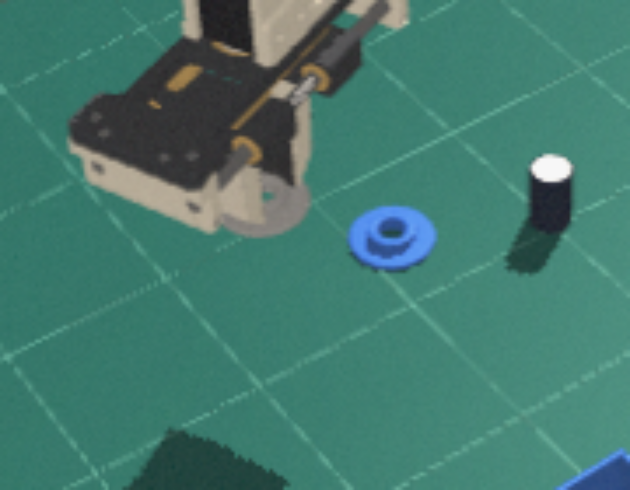

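The clamp is held level at crop (265,205). Carrying it to the stud.

{"api": "send_rows", "payload": {
  "motion": "0.9 0.002 0.041 0 0 0 0;0.9 0.002 0.041 0 0 0 0;0.9 0.002 0.041 0 0 0 0;0.9 0.002 0.041 0 0 0 0;0.9 0.002 0.041 0 0 0 0"
}}

```text
clock: 23.1
position: [0.6413, 0.0306, 0.177]
ee_rot: [3.072, 0.656, 0.001]
force: [-0.4, 0.5, -0.7]
width: 0.284
gripper_force: 20.0
```

{"api": "send_rows", "payload": {
  "motion": "0.9 0.002 0.041 0 0 0 0;0.9 0.002 0.041 0 0 0 0;0.9 0.002 0.041 0 0 0 0;0.9 0 0.0405 0 0 0 0;0.9 0 0 0 0 0 0"
}}

```text
clock: 23.72
position: [0.6462, 0.1983, 0.1769]
ee_rot: [-3.067, -0.665, -0.001]
force: [1.0, -0.8, -0.5]
width: 0.284
gripper_force: 20.0
```

{"api": "send_rows", "payload": {
  "motion": "0.9 0 0 0 0 0 0;0.9 0 0 0 0 0 0"
}}

```text
clock: 23.98
position: [0.6476, 0.1911, 0.1765]
ee_rot: [3.072, 0.653, 0.0]
force: [-0.5, 0.0, -0.5]
width: 0.282
gripper_force: 20.0
```

```bash
python3 - <<'E'
from h import *
im,d=arm.get_image("scene");cv2.imwrite("pics/s8.png",cv2.resize(im[150:290,320:500],None,fx=3.5,fy=3.5))
print(arm.observe()["position"],arm.observe()["width"])
E
```

```text
[0.64759033 0.19117153 0.17644414] 0.2846374547670295
```

View pics/s8.png

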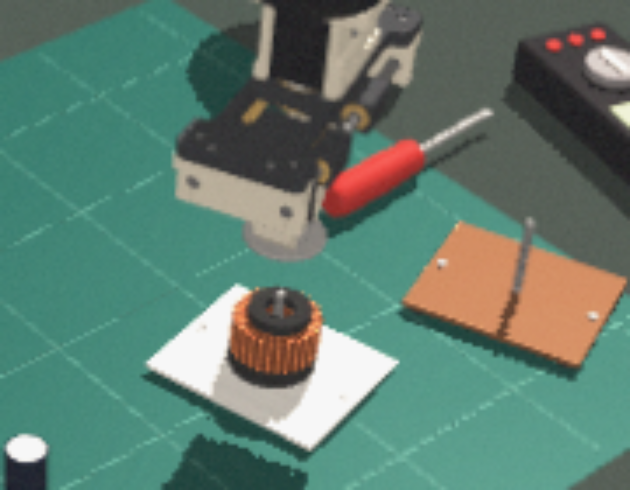

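The clamp is level above the stack at crop (278,300). Lowering it.

{"api": "send_rows", "payload": {
  "motion": "0.9 0 0.0005 -0.018 0 0 0;0.9 0 0 -0.015 0 0 0;0.9 0 0 -0.01 0 0 0;0.9 0 0 -0.006 0 0 0;0.9 0 0 0 0 0 0"
}}

```text
clock: 24.65
position: [0.6471, 0.1933, 0.1267]
ee_rot: [3.072, 0.656, -0.001]
force: [-1.0, 0.8, -1.1]
width: 0.286
gripper_force: 20.0
```

{"api": "send_rows", "payload": {
  "motion": "0.9 0 0 -0.002 0 0 0;0.9 0 0 -0.001 0 0 0;0.9 0 0 0 0 0 0"
}}

```text
clock: 25.02
position: [0.6474, 0.1933, 0.1244]
ee_rot: [3.072, 0.656, 0.0]
force: [-0.2, 0.3, 0.2]
width: 0.283
gripper_force: 20.0
```

{"api": "send_rows", "payload": {
  "motion": "0.9 0 0 -0.001 0 0 0;0.7 0 0 0 0 0 0;0.6 0 0 0 0 0 0;0.55 0 0 0 0 0 0;0.55 0 0 0 0 0 0"
}}

```text
clock: 25.65
position: [0.6473, 0.1933, 0.1232]
ee_rot: [3.072, 0.656, -0.0]
force: [0.3, -0.5, -0.8]
width: 0.447
gripper_force: 0.0
```

{"api": "send_rows", "payload": {
  "motion": "0.55 0 0 0.015 0 0 0;0.55 0 0 0.03 0 0 0;0.55 0 0 0.03 0 0 0;0.55 -0.03 -0.03 0.02 0 0 0;0.55 -0.03 -0.03 0 0 0 0"
}}

```text
clock: 26.28
position: [0.5878, 0.1332, 0.2211]
ee_rot: [-3.072, -0.657, -0.007]
force: [-0.1, -0.7, -0.6]
width: 0.448
gripper_force: 0.0
```

{"api": "send_rows", "payload": {
  "motion": "0.55 -0.03 -0.03 0 0 0 0;0.55 -0.03 -0.03 0 0 0 0;0.55 -0.03 -0.03 0 0 0 0;0.55 0 0 0 0 0 0;0.55 0 0 0 0 0 0"
}}

```text
clock: 26.9
position: [0.4981, 0.0438, 0.2193]
ee_rot: [-3.072, -0.656, -0.004]
force: [-0.1, 0.5, 0.5]
width: 0.455
gripper_force: 0.0
```

```bash
python3 - <<'E'
from h import *
im,d=arm.get_image("scene");C=cloud("scene",d)
a,D=arm.get_image("top");T=cloud("top",D)
for c in(C,T):
    for l,h in((.054,.0585),(.0595,.066)):print(top(c,(.6475,.193),.03,l,h))
    for p in((.644,.003),(.5293,-.381)):print(" cap",top(c,p,.04,.03,.05))
a=cv2.resize(a[130:230,200:300],(390,390));b=cv2.resize(im[190:290,340:440],(390,390));cv2.imwrite("pics/s9.png",np.hstack([a,b]))
E
```

```text
[6.481e-01 1.947e-01 2.690e-02 5.680e-02 6.511e-01 1.909e-01 1.420e+02]
[6.510e-01 1.922e-01 2.440e-02 6.200e-02 6.499e-01 1.925e-01 1.050e+02]
 cap [6.440e-01 3.600e-03 1.470e-02 4.020e-02 6.456e-01 1.500e-03 1.300e+02]
 cap [ 5.292e-01 -3.814e-01  1.370e-02  4.100e-02  5.317e-01 -3.820e-01
  1.600e+02]
[6.470e-01 1.937e-01 2.510e-02 5.640e-02 6.461e-01 1.933e-01 2.210e+02]
[6.468e-01 1.954e-01 2.280e-02 6.180e-02 6.465e-01 1.938e-01 1.170e+02]
 cap [6.432e-01 3.100e-03 1.250e-02 4.060e-02 6.432e-01 3.000e-03 1.220e+02]
 cap [ 5.292e-01 -3.814e-01  1.260e-02  4.020e-02  5.290e-01 -3.807e-01
  1.270e+02]
```

View pics/s9.png

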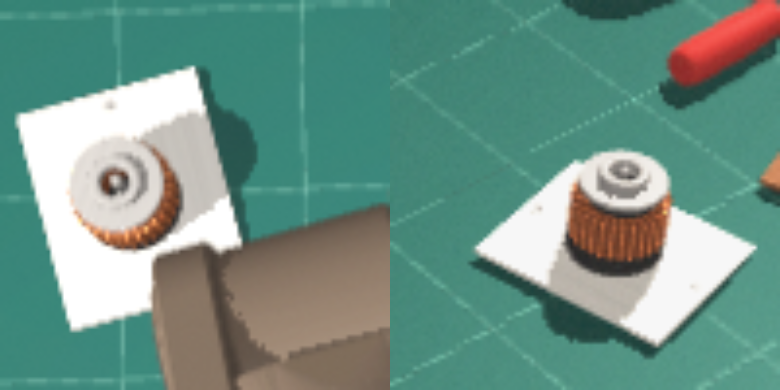

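The stack is complete and level: disc top at about 56 mm, collar top at 62 mm, centred on the stud (left panel (115,182)). The capacitors haven't moved and the arm is clear, so I'm handing in.

```bash
python3 -c "
from cell import arm
print(arm.sign_off())"
```

```text
the job is handed in; nothing more can be done
None
```

I stacked the large pad, core, small pad and steel clamp (collar up) on the stud and handed the job in at about 27 s. The final images show the stack level and centred, with the capacitors unmoved; I kept the arm away from the screwdriver but didn't re-measure it, and the hand-in returned no verdict.

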